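# Hand a meatball pan across the pass, handle first

### The arm

A 6-joint arm with a two-finger parallel gripper is mounted at the origin on the work surface. World frame = base frame: x ahead of the robot, y to its left, z up, the work surface at z = 0. Lengths are in m, angles in rad, forces in N, time in s.
With the tool pointing down it reaches from about 0.275 to 0.85 m from the base axis. Payload 19 kg.
Tool frame: the origin (TCP) lies midway between the tips of the shut fingers; the grasp point (between the pads) lies 19 mm behind it (grip_depth is the z of the grasp point in the tool frame, in m); z points along the fingers, y is the line along which they close (so a half turn about z gives the same grasp; the last joint's range is limited). The gripper opens to 85 mm and grips with 20 to 120 N. Pads are 22 mm wide; open, the fingers measure 114 mm over their backs; the gripper's body (76 mm by 85 mm) begins 54 mm behind the grasp point. The pads swing forward as they close: fully open they stand 13 mm farther back than shut.
Start: joints at [1.062, 0.15, 1.437, -0, 1.554, -0.134], TCP at [0.211, 0.535, 0.231] pointing down, gripper open.
Joint ranges: [-2.8, 2.8], [-0.68, 2.1], [0.12, 2.68], [-1.39, 4.53], [0.16, 2.79], [-2.81, 2.81]. Speed limits (rad/s): [1.89, 1.89, 2.22, 3.01, 3.01, 3.01].

### API

Orientations are given as a 3x3 rotation matrix whose columns are the frame's x, y, z axes.
In Python, from workcell import observe, camera, calibration, close_job, grip_depth gives the robot as it stands.
- The arm moves only by the tool send_rows, never from a script. Its argument "targets" is a list of rows, each a list of 7 numbers: the turn, a rotation vector about the tool's x, y, z in degrees, then the shift along the tool's x, y, z in mm, then the finger opening in mm, from 0 to 85.4. In form: [[rx, ry, rz, x, y, z, claw], ...]. A call has 1 to 5 rows; each row is the pose to reach, as a shift and turn from the pose commanded when the call began, along the tool's axes at that moment; what a row does not reach only later rows make up. A row lasts 1/10 s, in which the tool goes at most 50 mm and 8.59 degrees, less where a joint would pass 70% of its speed; a pose out of reach is approached as far as the arm can. A call with a gripper value outside its range is refused whole. The fingers move at their own pace and stop on an object; the grip force is fixed at half the most. Time passes only in rows, so rows that repeat a pose let the fingers close. It gives the time, the measured TCP pose, the force, the opening and the grip force at its end, in the units of the state.
- observe(): the state, without advancing time (a new reading comes with each control period).
- camera(name): name is "scene" or "top" or "wrist"; returns (picture, depth): 400x640x3 uint8, blue, green, red; 400x640 float32, m along the optical axis (not along the pixel's ray), 0 where there is no reading.
- calibration(name): a dict with "fx", "fy", "cx", "cy" (pixels), "extrinsics" (4x4, takes a point from camera to world coordinates); the wrist camera has in their place "T_tool_cam" (4x4, takes a point from camera to tool coordinates, whose origin is the TCP and whose axes are the flange's). Camera axes: x right, y up, looking along -z (the intrinsics and any distortion apply to the point x, -y, -z); pixel columns grow to the right and rows downward; lengths in m; the calibration is good to about 2 mm. A picture is of the moment at which its call begins: read the wrist's pose just before it. calibration takes no time and is no camera call.
- close_job(): hands the job in; it is judged then, once.
The state is a dict: "time_s": time; "joint_pos": joint angles; "joint_velocities": joint speeds; "tau": joint torques, N m; "eef_pos": TCP position; "tool_rot": TCP orientation; "ft_force": force on the tool from outside, world axes, zero at the start; "wrist_torque": the same for the moment, N m; "opening": finger opening in m; "gripper_force": force on a finger pad.
Only numpy, scipy, OpenCV 4.12 (cv2) and the standard library are available. Lean on these libraries where they do the work, as an engineer would, in place of code of your own. Each camera call takes 0.05 s, during which the arm holds its last target. There are 200 camera calls.

### The job

Pick up the small serving pan from the cutting board by its short ear, carry it level to the pass shelf and turn it a quarter turn, so that its long handle points straight across the shelf to the waiter's side (away from the robot). Finish while still holding the pan by the ear: level and still, a few centimetres clear above the shelf, the middle of the long handle over the middle of the shelf, ready for the waiter to take it by the handle. Move gently so that the loose meatball stays in the middle of the dished pan all the way, and do not knock the bell, shaker, bottle or bread roll.

Things in the scene. Friction and masses are not known exactly. Their poses are not given: they have to be found in the camera images.
- skillet: Round steel serving pan, loose, 140 mm across the rim, 34 mm high, on a flat foot 84 mm across, 160 to 240 g in all. Origin: centre of the underside; z up, x along the long handle (the short ear lies at -x). Starts with the handle roughly to the robot's left. Its floor is a shallow dish that rises at 6 degrees to 34 mm from the middle, then at 14 degrees; the wall starts 52 mm out.
- short_ear: The pan's short ear, fixed to it: a flat steel lug opposite the long handle, 34 mm wide (along the pan's y), 12 mm thick, top level with the rim. Origin: the lug's centre, 91 mm from the pan's middle along its -x and 28 mm above its underside; axes as the pan's. It runs free from 70 to 116 mm out; grip it there across its width, firmly (about 50 N), as the pan hangs out to one side.
- long_handle: The pan's long handle: a flat steel bar 22 mm wide, 8 mm thick, reaching from the rim to 189 mm from the pan's middle along the pan's +x, with a round end. Fixed to the pan. Origin: about the middle of the handle, 122 mm from the pan's middle and 33 mm above the pan's underside; axes as the pan's.
- skillet_in (a point): Point at the middle of the pan's dished floor, 4 mm above the pan's underside; axes as the pan's.
- meatball_center (a point): Centre of the meatball: a loose brown ball, 44 mm across, about 45 g (30 to 60 g), that rolls freely and starts in the middle of the pan's dished floor.
- cutting_board: White plastic cutting board, 240 mm (its x) by 380 mm (its y), 18 mm thick, fixed on the counter, to the left or right of the middle. Origin: centre of the underside, at counter height; x away from the robot.
- pass_shelf: Pass shelf: a fixed steel riser on four legs at the far side of the counter, 160 mm deep (its x), 440 mm long (its y), top 80 mm above the counter. Origin: centre of its footprint at counter height. Its x axis points straight across the shelf, away from the robot, to the waiter's side.
- pass_mid (a point): Middle of the pass shelf's top surface, 80 mm above the counter; axes as the pass shelf's.
- topping_rail: Steel box of sandwich toppings with three compartments, 240 mm (its x) by 340 mm (its y), 90 mm high, fixed on the counter on the other side from the cutting board. Origin: centre of the underside.
- call_bell: Bystander: dome-shaped call bell, 72 mm across, 57 mm high, standing near one end of the pass shelf. Origin: centre of its underside.
- salt_shaker: Bystander: salt shaker, 42 mm across, 78 mm high, standing near the other end of the pass shelf. Origin: centre of its underside.
- sauce_bottle: Bystander: squeeze bottle, 58 mm across, 190 mm high, on the counter far to one side. Origin: centre of its underside.
- bread_roll: Bystander: round bread roll, 100 mm across, 49 mm high, on the counter far to the other side. Origin: centre of its underside.
Things that resemble listed ones, but are neither listed nor needed, are in the scene too. Leave any orange or red look-alike of the part that bears meatball_center alone.

How it is judged:
By the outcome, as a careful person would: the job done as asked, in the order asked, and still so for the second after the job is handed in, while the arm keeps its last pose, push and grip.
It also fails if it takes over 56 s, if anything falls off the work surface, if the arm or the gripper's body presses on something with over 40 N, if the wrist force passes 120 N, or if a joint passes its speed limit or range.

## Working session

There is one attempt and no reset: what is moved stays moved. The work goes in short steps, Python scripts to look and compute and a tool call to move; the robot and the scene stay as the last step left them, time stands still between calls to the robot, and variables do not carry over. Pictures are saved under pics/ and viewed, at most 10 in all, crops included, and the job is handed in when it is done.

Besides the shell and the picture viewer there is one more tool, called after ">>>" by a JSON object that holds its "op" and its "data", one argument or row to a line. send_rows: Moves the arm, as the interface text tells. Its arguments: {"type":"object","properties":{"targets":{"type":"array","items":{"type":"array","items":{"type":"number"}}}},"required":["targets"]}

```bash
ls; mkdir -p pics; python3 - <<'E'
from workcell import *
import cv2,numpy as np
s=observe();print(s['time_s'],s['eef_pos'],np.round(s['tool_rot'],3).tolist(),s['opening'],grip_depth() if callable(grip_depth) else grip_depth)
for n in ['top','scene']:
    p,d=camera(n);cv2.imwrite(f'pics/{n}0.png',p);np.savez(f'pics/{n}0.npz',p=p,d=d)
    c=calibration(n);print(n,c)
print(calibration('wrist'))
E
```

```text
pics
0.0 [0.21042061 0.53486328 0.23071503] [[-0.931, 0.366, -0.001], [0.366, 0.931, -0.001], [0.0, -0.001, -1.0]] 0.08562397032290449 -0.0187
top {'fx': 371.7357458682693, 'fy': 371.7357458682693, 'cx': 323.9157744552736, 'cy': 203.0057805065948, 'extrinsics': array([[-0.0256767 ,  0.9956757 , -0.0892783 ,  0.41647547],
       [-0.99966264, -0.0252243 ,  0.00619207,  0.01608253],
       [ 0.00391331,  0.08940718,  0.99598747,  1.17572769],
       [ 0.        ,  0.        ,  0.        ,  1.        ]])}
scene {'fx': 371.1256535665348, 'fy': 371.1256535665348, 'cx': 321.8215211635974, 'cy': 205.44103728077292, 'extrinsics': array([[-5.60488969e-01, -6.93741273e-01,  4.52299857e-01,
         1.05506495e+00],
       [ 8.28161442e-01, -4.70082303e-01,  3.05239667e-01,
         3.69136468e-01],
       [ 8.60803446e-04,  5.45660768e-01,  8.38005719e-01,
         1.07146486e+00],
       [ 0.00000000e+00,  0.00000000e+00,  0.00000000e+00,
         1.00000000e+00]])}
{'fx': 289.29794777582305, 'fy': 289.29794777582305, 'cx': 320.89787225890524, 'cy': 201.46981274741034, 'T_tool_cam': array([[ 2.40208827e-04,  9.54589441e-01,  2.97924388e-01,
         7.55839561e-02],
       [ 9.99999720e-01, -4.40510387e-04,  6.05179745e-04,
        -6.26942488e-04],
       [ 7.08936982e-04,  2.97924159e-01, -9.54589280e-01,
        -1.42914553e-01],
       [ 0.00000000e+00,  0.00000000e+00,  0.00000000e+00,
         1.00000000e+00]])}
```

View pics/top0.png

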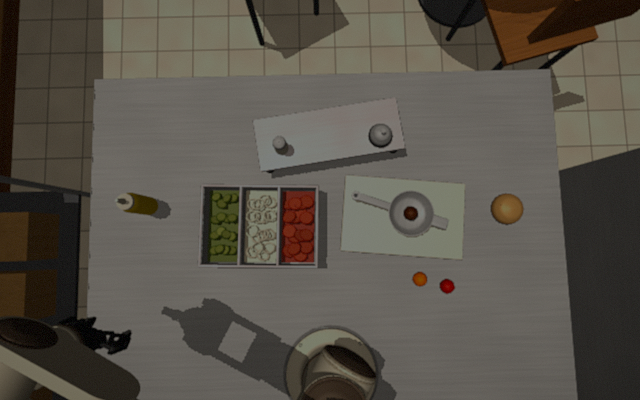

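View pics/scene0.png

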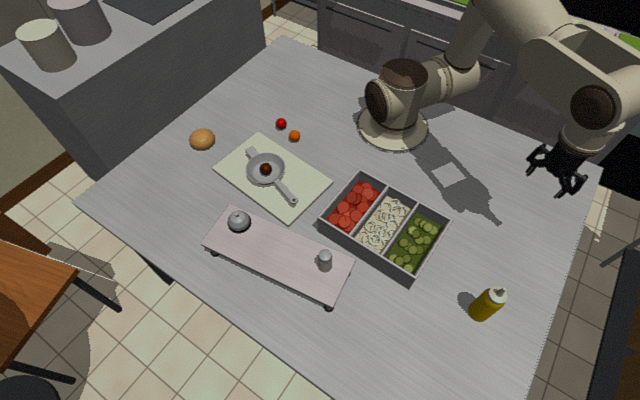

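The top view shows the pan at (411,213), its long handle's end at (355,196) and its ear at (441,223). The shelf lies around (330,135), with the shaker at (280,145) and the bell at (380,134).

Candidates for the meatball: brown ball in the pan (411,213), orange ball (420,279), red ball (447,286). I choose the brown one. The long handle (370,200) could be mistaken for the ear (441,223), but the ear is the short wide one.

```bash
cat > h.py <<'E'
from workcell import *
import cv2,numpy as np
def ray(c,uv,z,T=None):
    T=c['extrinsics'] if T is None else T
    u,v=uv;d=T[:3,:3]@np.array([(u-c['cx'])/c['fx'],-(v-c['cy'])/c['fy'],-1.]);o=T[:3,3]
    return o+d*(z-o[2])/d[2]
def cloud(c,d,T=None):
    T=c['extrinsics'] if T is None else T
    v,u=np.mgrid[:400,:640]
    P=np.stack([(u-c['cx'])/c['fx']*d,-(v-c['cy'])/c['fy']*d,-d],-1)
    return P@T[:3,:3].T+T[:3,3]
E
python3 - <<'E'
from h import *
z=np.load('pics/top0.npz');p,d=z['p'],z['d'];c=calibration('top');W=cloud(c,d)
for n,uv in dict(pan=(395,213),board=(360,245),ear=(441,223),handle=(370,200),shelf=(330,140),counter=(340,300)).items(): print(n,np.round(W[uv[1],uv[0]],3))
m=(abs(W[...,2]-.08)<.012)&(W[...,0]>.5)&(abs(W[...,1])<.4); m[:90]=0;m[175:]=0
m=cv2.morphologyEx(m.astype(np.uint8),cv2.MORPH_OPEN,np.ones((3,3)))
k=max(cv2.findContours(m,0,1)[0],key=cv2.contourArea)
P=np.array([ray(c,q[0],.08)[:2] for q in k],np.float32);print('shelf',cv2.minAreaRect(P))
hsv=cv2.cvtColor(p,cv2.COLOR_BGR2HSV)
for uv in [(360,245),(395,213),(370,200),(441,223),(411,213)]:print(uv,hsv[uv[1],uv[0]],p[uv[1],uv[0]])
cr=cv2.resize(p[170:270,330:480],None,fx=5,fy=5,interpolation=cv2.INTER_CUBIC);cv2.imwrite('pics/crop.png',cr)
E
```

```text
pan [ 0.483 -0.211  0.024]
board [ 0.387 -0.1    0.017]
ear [ 0.448 -0.344  0.049]
handle [ 0.522 -0.131  0.056]
shelf [ 0.704 -0.014  0.081]
counter [ 0.219 -0.033  0.003]
shelf ((0.7218336462974548, -0.008545786142349243), (0.16111934185028076, 0.438784122467041), 7.888749122619629)
(360, 245) [ 38  22 127] [116 127 124]
(395, 213) [ 17  23 102] [ 93  98 102]
(370, 200) [ 19  18 113] [105 110 113]
(441, 223) [ 23  21 110] [101 108 110]
(411, 213) [ 10 173  68] [22 37 68]
```

View pics/crop.png

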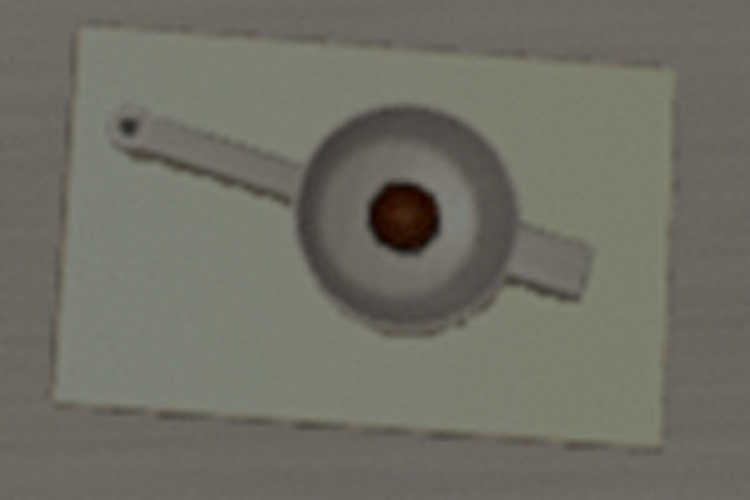

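The shelf fit (161×439 mm) matches the given sizes. In the crop the rim centre is at (407,215), the handle end at (115,122) and the ear end at (587,270); the brown ball sits in the middle. Next I work out the ear pose and the first move.

```bash
cat >> h.py <<'E'
from scipy.spatial.transform import Rotation as Ro
def down(yaw_y): # tool down, tool y at azimuth yaw_y (deg)
    a=np.radians(yaw_y);y=np.array([np.cos(a),np.sin(a),0]);z=np.array([0,0,-1.]);return np.stack([np.cross(y,z),y,z],1)
def rel(p0,R0,p,R): # row from pose0
    return np.round(np.r_[np.degrees(Ro.from_matrix(R0.T@R).as_rotvec()),1000*R0.T@(p-p0)],1)
E
python3 - <<'E'
from h import *
c=calibration('top');f=lambda u,v:(u/5+330,v/5+170)
C=ray(c,f(407,215),.052);H=ray(c,f(110,121),.055);E=ray(c,f(587,270),.052)
print(C,H,E,'lens',np.linalg.norm((H-C)[:2]),np.linalg.norm((E-C)[:2]))
a=np.degrees(np.arctan2(*(H-E)[1::-1]));print('yaw',a)
n=np.array([np.cos(np.radians(a)),np.sin(np.radians(a)),0])
ear=C-.093*n;ear[2]=.13;print('ear',ear)
s=observe();print(rel(s['eef_pos'],s['tool_rot'],ear,down(a-90)))
E
```

```text
[ 0.48008941 -0.25516846  0.052     ] [ 0.54159544 -0.07676457  0.055     ] [ 0.44403313 -0.36253154  0.052     ] lens 0.1887086088882187 0.11325584744891098
yaw 71.149830957208
ear [ 0.45004162 -0.34318056  0.13      ]
[-1.000e-01  0.000e+00  8.740e+01 -5.445e+02 -7.293e+02  1.014e+02]
```

The lengths agree with the given ones (189 mm, and about 113–116 mm), so I move toward the ear.

>>> {"op": "send_rows", "data": {
  "targets": [
    [0, 0, 0, -28, -37, 0, 85],
    [0, 0, 0, -56, -73, 0, 85],
    [0, 0, 0, -84, -110, 0, 85],
    [0, 0, 0, -112, -146, 0, 85],
    [0, 0, 0, -137, -182, 0, 85]
  ]
}}

```text
time_s: 0.6
eef_pos: [0.2714, 0.3137, 0.231]
tool_rot: [[-0.931, 0.366, -0.0], [0.366, 0.931, -0.0], [-0.0, -0.0, -1.0]]
ft_force: [1.7, 0.3, -0.0]
opening: 0.0851
gripper_force: 0.0
```

>>> {"op": "send_rows", "data": {
  "targets": [
    [0, 0, 0, -28, -37, 0, 85],
    [0, 0, 0, -56, -73, 0, 85],
    [0, 0, 0, -84, -110, 0, 85],
    [0, 0, 0, -112, -146, 0, 85],
    [0, 0, 0, -137, -182, 0, 85]
  ]
}}

```text
time_s: 1.1
eef_pos: [0.3322, 0.0942, 0.2313]
tool_rot: [[-0.931, 0.366, 0.0], [0.366, 0.931, -0.0], [-0.0, 0.0, -1.0]]
ft_force: [0.8, -0.9, -0.2]
opening: 0.0848
gripper_force: 0.0
```

>>> {"op": "send_rows", "data": {
  "targets": [
    [0, 0, 0, -28, -37, 0, 85],
    [0, 0, 0, -56, -73, 0, 85],
    [0, 0, 0, -84, -110, 0, 85],
    [0, 0, 0, -112, -146, 0, 85],
    [0, 0, 0, -137, -182, 0, 85]
  ]
}}

```text
time_s: 1.6
eef_pos: [0.3931, -0.1256, 0.2312]
tool_rot: [[-0.93, 0.367, 0.0], [0.367, 0.93, -0.0], [-0.0, -0.0, -1.0]]
ft_force: [0.6, -0.2, 0.7]
opening: 0.0851
gripper_force: 0.0
```

```bash
python3 - <<'E'
from h import *
s=observe();print(s['time_s'],s['eef_pos'],s['joint_pos']);print(rel(s['eef_pos'],s['tool_rot'],np.array([.45,-.343,.13]),down(-18.85)))
E
```

```text
1.6 [ 0.3931041  -0.12564187  0.23120623] [-4.96543521e-01 -1.96635340e-01  1.77702056e+00  6.02131467e-06
  1.56109582e+00 -1.69189665e+00]
[   0.     0.    87.3 -132.6 -181.4  101.2]
```

>>> {"op": "send_rows", "data": {
  "targets": [
    [0, 0, 8.5, -27, -37, 0, 85],
    [0, 0, 17, -53, -73, 0, 85],
    [0, 0, 25.5, -80, -109, 0, 85],
    [0, 0, 34, -107, -145, 0, 85],
    [0, 0, 42, -133, -181, 0, 85]
  ]
}}

```text
time_s: 2.1
eef_pos: [0.4507, -0.3425, 0.2309]
tool_rot: [[-0.441, 0.898, -0.0], [0.898, 0.441, 0.0], [0.0, -0.0, -1.0]]
ft_force: [-0.1, 0.7, 0.6]
opening: 0.085
gripper_force: 0.0
```

>>> {"op": "send_rows", "data": {
  "targets": [
    [0, 0, 8.5, 0, 0, 16, 85],
    [0, 0, 17, 0, 0, 32, 85],
    [0, 0, 25.5, 0, 0, 48, 85],
    [0, 0, 34, 0, 0, 64, 85],
    [0, 0, 42, 0, 0, 70, 85]
  ]
}}

```text
time_s: 2.6
eef_pos: [0.45, -0.3401, 0.1593]
tool_rot: [[0.273, 0.962, -0.002], [0.962, -0.273, 0.002], [0.001, -0.002, -1.0]]
ft_force: [0.6, 0.2, 0.5]
opening: 0.0849
gripper_force: 0.0
```

>>> {"op": "send_rows", "data": {
  "targets": [
    [0, 0, 3.3, 0, 0, 0, 85],
    [0, 0, 3.3, 0, 0, 0, 85],
    [0, 0, 3.3, 0, 0, 0, 85]
  ]
}}

```text
time_s: 2.9
eef_pos: [0.4506, -0.3406, 0.1613]
tool_rot: [[0.32, 0.947, -0.0], [0.947, -0.32, -0.0], [-0.0, -0.0, -1.0]]
ft_force: [-0.2, 0.2, -0.4]
opening: 0.0853
gripper_force: 0.0
```

```bash
python3 - <<'E'
from h import *
s=observe();p,d=camera('wrist');cv2.imwrite('pics/w1.png',p);np.savez('pics/w1.npz',p=p,d=d,e=s['eef_pos'],R=s['tool_rot'])
print(s['time_s'],s['eef_pos'],s['joint_pos']);print(rel(s['eef_pos'],s['tool_rot'],np.array([.45,-.343,.13]),down(-18.85)))
E
```

```text
2.9 [ 0.45058896 -0.34064284  0.16132117] [-7.83665970e-01  1.62836074e-01  1.56564569e+00 -8.04032132e-05
  1.41314119e+00 -4.58110857e-01]
[-0.   0.   0.2 -2.4  0.2 31.3]
```

View pics/w1.png

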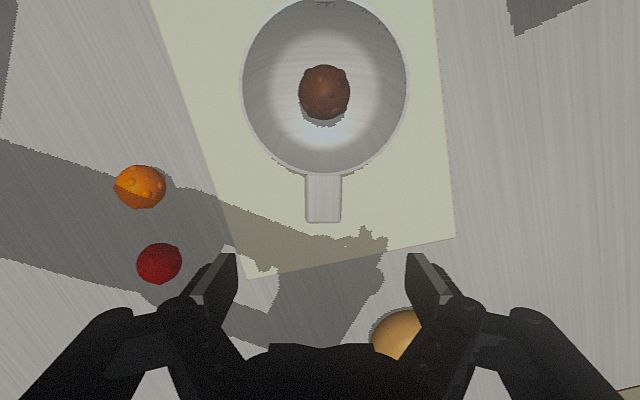

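Wrist view: the ear runs from (323,176) to its end at (323,222), columns 305–341. It is nearly aligned with the tool, and the ball is centred at (324,92) in the rim.

```bash
python3 - <<'E'
from h import *
z=np.load('pics/w1.npz');p,d,e,R=z['p'],z['d'],z['e'],z['R'];c=calibration('wrist')
T=np.eye(4);T[:3,:3]=R;T[:3,3]=e;T=T@c['T_tool_cam'];W=cloud(c,d,T)
m=(abs(W[...,2]-.052)<.012)
m[:182]=0;m[235:]=0;m[:,:285]=0;m[:,360:]=0
v,u=np.nonzero(m);print('rows',v.min(),v.max())
mids=[]
for r in range(v.min()+2,v.max()-3,4):
    q=u[v==r];a,b=ray(c,(q.min()-.5,r),.052,T),ray(c,(q.max()+.5,r),.052,T);mids.append((a+b)/2);print(r,q.min(),q.max(),np.round(1000*np.linalg.norm(a-b),1))
mids=np.array(mids);vx,vy,_,_=cv2.fitLine(mids[:,:2].astype(np.float32),2,0,.01,.01).ravel();print('ear yaw',np.degrees(np.arctan2(vy,vx)))
E=ray(c,((u.min()+u.max())/2,v.max()+.5),.052,T)
print('ear end',E,'z',np.median(W[m][:,2]))
# ball centre, pan yaw from ball->ear end
hs=cv2.cvtColor(p,cv2.COLOR_BGR2HSV);bm=((hs[...,1]>120)&(hs[...,2]<140)).astype(np.uint8);bm[:50]=0;bm[140:]=0;bm[:,:270]=0;bm[:,380:]=0
bv,bu=np.nonzero(bm);B=ray(c,(bu.mean(),bv.mean()),.044,T);print('ball',B,len(bu),'dist to ear end',np.linalg.norm((B-E)[:2]),'yaw',np.degrees(np.arctan2(*(B-E)[1::-1])))
print('ball in tool',1000*R.T@(B-e),'ear end in tool',1000*R.T@(E-e),'mids in tool y',np.round(1000*((mids-e)@R)[:,1],1))
E
```

```text
rows 182 222
184 304 341 34.1
188 305 341 33.3
192 305 341 33.5
196 305 341 33.6
200 305 340 32.8
204 305 340 33.0
208 305 340 33.1
212 305 340 33.3
216 305 340 33.4
ear yaw 70.77676
ear end [ 0.44479771 -0.36406841  0.052     ] z 0.05224691956265376
ball [ 0.48573565 -0.2489009   0.044     ] 109 dist to ear end 0.12222713083545028 yaw 70.43151361434087
ball in tool [ 98.1709126    3.96683283 117.31524296] ear end in tool [-24.04105142   2.01175823 109.32243079] mids in tool y [1.9 2.4 2.4 2.4 2.  2.  2.  2.  2. ]
```

Ear size and height agree. I shift 2 mm in y, turn 0.5°, descend 135 mm and close.

>>> {"op": "send_rows", "data": {
  "targets": [
    [0, 0, 0.5, 0, 2, 25, 85],
    [0, 0, 0.5, 0, 2, 55, 85],
    [0, 0, 0.5, 0, 2, 85, 85],
    [0, 0, 0.5, 0, 2, 105, 85],
    [0, 0, 0.5, 0, 2, 117, 85]
  ]
}}

```text
time_s: 3.45
eef_pos: [0.452, -0.3409, 0.0428]
tool_rot: [[0.329, 0.944, -0.001], [0.944, -0.329, 0.001], [0.001, -0.002, -1.0]]
ft_force: [-0.1, -0.1, -0.0]
opening: 0.0851
gripper_force: 0.0
```

>>> {"op": "send_rows", "data": {
  "targets": [
    [0, 0, 0, 0, 0, 8, 75],
    [0, 0, 0, 0, 0, 14, 65],
    [0, 0, 0, 0, 0, 18, 55],
    [0, 0, 0, 0, 0, 18, 50],
    [0, 0, 0, 0, 0, 18, 45]
  ]
}}

```text
time_s: 3.95
eef_pos: [0.4527, -0.3415, 0.0269]
tool_rot: [[0.33, 0.944, 0.0], [0.944, -0.33, -0.001], [-0.0, 0.001, -1.0]]
ft_force: [-0.1, -0.2, 0.4]
opening: 0.0449
gripper_force: 0.0
```

>>> {"op": "send_rows", "data": {
  "targets": [
    [0, 0, 0, 0, 0, 0, 42],
    [0, 0, 0, 0, 0, 0, 40],
    [0, 0, 0, 0, 0, 0, 38],
    [0, 0, 0, 0, 0, 0, 36],
    [0, 0, 0, 0, 0, 0, 34]
  ]
}}

```text
time_s: 4.45
eef_pos: [0.4525, -0.3413, 0.0264]
tool_rot: [[0.33, 0.944, -0.0], [0.944, -0.33, -0.0], [-0.0, 0.0, -1.0]]
ft_force: [-0.7, -0.2, 1.7]
opening: 0.0341
gripper_force: 1.8
```

>>> {"op": "send_rows", "data": {
  "targets": [
    [0, 0, 0, 0, 0, 0, 30],
    [0, 0, 0, 0, 0, 0, 25],
    [0, 0, 0, 0, 0, 0, 15],
    [0, 0, 0, 0, 0, 0, 0],
    [0, 0, 0, 0, 0, 0, 0]
  ]
}}

```text
time_s: 4.95
eef_pos: [0.4524, -0.3414, 0.0264]
tool_rot: [[0.33, 0.944, -0.0], [0.944, -0.33, -0.0], [-0.0, -0.0, -1.0]]
ft_force: [-2.5, -0.7, 4.9]
opening: 0.0331
gripper_force: 59.2
```

```bash
python3 - <<'E'
from h import *
s=observe();p,d=camera('wrist');cv2.imwrite('pics/w2.png',p);print(s)
E
```

```text
{'time_s': 4.95, 'joint_pos': array([-7.82169357e-01,  2.87371501e-01,  1.70741701e+00, -2.38687386e-04,
        1.14670793e+00, -4.45674274e-01]), 'joint_velocities': array([ 0.00158629, -0.00095801,  0.00076714, -0.00052287, -0.00099709,
       -0.00013357]), 'tau': array([  0.903963  , -73.37579012, -47.78883576,   0.54325813,
        -0.48176765,   0.10722191]), 'eef_pos': array([ 0.4524421 , -0.34136609,  0.0263889 ]), 'tool_rot': array([[ 3.30088063e-01,  9.43950138e-01, -8.50663676e-05],
       [ 9.43950112e-01, -3.30088074e-01, -2.22145004e-04],
       [-2.37773201e-04, -6.97099305e-06, -9.99999972e-01]]), 'ft_force': array([-2.49429967, -0.7409032 ,  4.89236257]), 'wrist_torque': array([-0.00210753,  0.37640721,  0.06645857]), 'gripper_force': 59.227752685546875, 'opening': 0.033077582742602765}
```

View pics/w2.png

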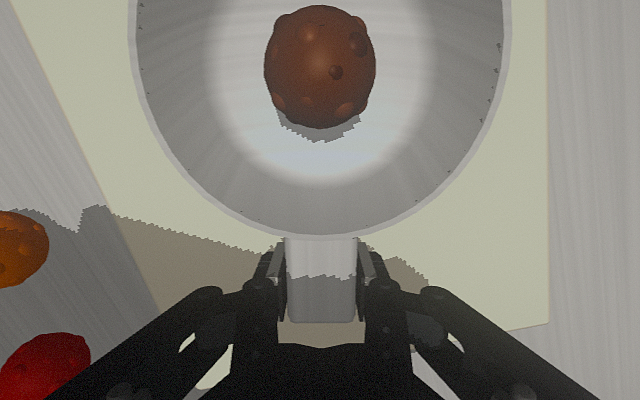

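The ear is held (33 mm opening, 59 N) and the ball is centred at (320,68). I lift gently, then check.

>>> {"op": "send_rows", "data": {
  "targets": [
    [0, 0, 0, 0, 0, -1, 0],
    [0, 0, 0, 0, 0, -3, 0],
    [0, 0, 0, 0, 0, -6, 0],
    [0, 0, 0, 0, 0, -10, 0],
    [0, 0, 0, 0, 0, -15, 0]
  ]
}}

```text
time_s: 5.5
eef_pos: [0.4524, -0.3412, 0.0416]
tool_rot: [[0.33, 0.944, -0.0], [0.944, -0.33, 0.0], [0.0, -0.0, -1.0]]
ft_force: [-0.7, 0.2, -3.0]
opening: 0.0327
gripper_force: 59.7
```

>>> {"op": "send_rows", "data": {
  "targets": [
    [0, 0, 0, 0, 0, -6, 0],
    [0, 0, 0, 0, 0, -12, 0],
    [0, 0, 0, 0, 0, -18, 0],
    [0, 0, 0, 0, 0, -24, 0],
    [0, 0, 0, 0, 0, -30, 0]
  ]
}}

```text
time_s: 6.0
eef_pos: [0.4525, -0.3413, 0.0719]
tool_rot: [[0.33, 0.944, -0.0], [0.944, -0.33, -0.0], [-0.0, 0.0, -1.0]]
ft_force: [-0.8, -0.5, -1.7]
opening: 0.0331
gripper_force: 59.7
```

>>> {"op": "send_rows", "data": {
  "targets": [
    [0, 0, 0, 0, 0, -6, 0],
    [0, 0, 0, 0, 0, -12, 0],
    [0, 0, 0, 0, 0, -18, 0],
    [0, 0, 0, 0, 0, -24, 0],
    [0, 0, 0, 0, 0, -30, 0]
  ]
}}

```text
time_s: 6.5
eef_pos: [0.4525, -0.3413, 0.1018]
tool_rot: [[0.33, 0.944, -0.0], [0.944, -0.33, -0.0], [-0.0, -0.0, -1.0]]
ft_force: [0.0, 0.2, -2.5]
opening: 0.033
gripper_force: 59.7
```

>>> {"op": "send_rows", "data": {
  "targets": [
    [0, 0, 0, 0, 0, -6, 0],
    [0, 0, 0, 0, 0, -11, 0],
    [0, 0, 0, 0, 0, -15, 0],
    [0, 0, 0, 0, 0, -18, 0],
    [0, 0, 0, 0, 0, -20, 0]
  ]
}}

```text
time_s: 7.0
eef_pos: [0.4525, -0.3413, 0.1215]
tool_rot: [[0.33, 0.944, 0.0], [0.944, -0.33, -0.0], [-0.0, 0.0, -1.0]]
ft_force: [-0.7, 0.2, -2.6]
opening: 0.0332
gripper_force: 59.7
```

>>> {"op": "send_rows", "data": {
  "targets": [
    [0, 0, 0, 0, 0, -1, 0],
    [0, 0, 0, 0, 0, -1, 0],
    [0, 0, 0, 0, 0, -1, 0],
    [0, 0, 0, 0, 0, -1, 0],
    [0, 0, 0, 0, 0, -1, 0]
  ]
}}

```text
time_s: 7.5
eef_pos: [0.4525, -0.3413, 0.1222]
tool_rot: [[0.33, 0.944, -0.0], [0.944, -0.33, 0.0], [-0.0, -0.0, -1.0]]
ft_force: [-0.3, -0.4, -2.6]
opening: 0.0329
gripper_force: 59.7
```

```bash
cat >> h.py <<'E'
def look(name): # pan tilt/height from wrist depth
    s=observe();p,d=camera('wrist');cv2.imwrite(f'pics/{name}.png',p);c=calibration('wrist')
    T=np.eye(4);T[:3,:3]=s['tool_rot'];T[:3,3]=s['eef_pos'];T=T@c['T_tool_cam'];W=cloud(c,d,T)
    L=(W-s['eef_pos'])@s['tool_rot']   # tool coordinates
    print(s['time_s'],np.round(s['eef_pos'],4),s['opening'],s['gripper_force'],np.round(s['ft_force'],1),np.round(s['wrist_torque'],2))
    print('tool x az',np.degrees(np.arctan2(s['tool_rot'][1,0],s['tool_rot'][0,0])))
    r=np.hypot(L[...,0]-92,0) if 0 else np.hypot(L[...,0]-.092,L[...,1])
    m=(r>.067)&(r<.069)&(abs(L[...,2]+.025)<.03)&(d>0)&(L[...,0]>.03)
    A=np.c_[L[m][:,:2],np.ones(m.sum())];k=np.linalg.lstsq(A,L[m][:,2],rcond=None)[0]
    print('rim n',m.sum(),'tilt deg along x,y',np.degrees(np.arctan(k[:2])),'rim z world at centre',s['eef_pos'][2]-(k@[.092,0,1]))
    hs=cv2.cvtColor(p,cv2.COLOR_BGR2HSV);b=((hs[...,1]>110)&(hs[...,2]<170)&(r<.06)).astype(np.uint8)
    if b.sum(): v,u=np.nonzero(b);print('ball px',u.mean(),v.mean(),len(u),'tool mm',np.round(1000*s['tool_rot'].T@(ray(c,(u.mean(),v.mean()),s['eef_pos'][2]+.018,T)-s['eef_pos']),1))
    return s,p,d,L,T,c
E
python3 - <<'E'
from h import *
look('w3')
E
```

```text
7.5 [ 0.4525 -0.3413  0.1222] 0.03285163295597563 59.70221757888794 [-0.3 -0.4 -2.6] [-0.25  0.07  0.03]
tool x az 70.72740504351721
rim n 3052 tilt deg along x,y [ 0.20596303 -0.08524679] rim z world at centre 0.1466857232462119
ball px 318.4719559453396 59.18723230675097 4903 tool mm [ 94.8  -0.5 -18. ]
```

View pics/w3.png

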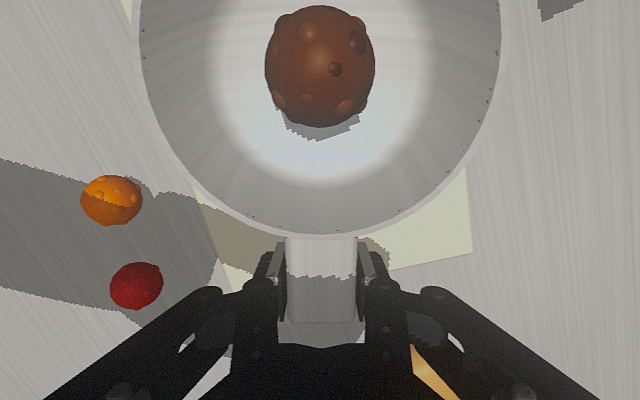

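The pan is held level (0.2° tilt), the ball has not moved, and the underside is about 33 mm above shelf height. Next I plan a smooth carry as rows.

```bash
python3 - <<'E'
from h import *
s=observe();e,R=s['eef_pos'],s['tool_rot'];a0=np.degrees(np.arctan2(R[1,0],R[0,0]));a1=7.9
u=lambda a:np.array([np.cos(np.radians(a)),np.sin(np.radians(a)),0])
P0=e+.092*u(a0);P1=np.array([.7218,-.0085,0])-.122*u(a1);P1[2]=e[2]+.003;print(P0,P1,a0)
N=45;ce,cR=e,down(a0-90);r5=lambda x:np.round(x*2)/2
for k in range(0,N,5):
    rows=[]
    for i in range(k+1,k+6):
        t=i/N;q=10*t**3-15*t**4+6*t**5;a=a0+(a1-a0)*q;p=P0+(P1-P0)*q-.092*u(a)
        v=rel(ce,cR,p,down(a-90));v[2]=np.round(v[2]*5)/5;v[3:]=r5(v[3:]);rows.append([0,0,float(v[2]),*map(float,v[3:]),0])
    print(rows)
    v=rows[-1];ce=ce+cR@np.array(v[3:6])/1000;cR=cR@Ro.from_rotvec([0,0,np.radians(v[2])]).as_matrix()
E
```

```text
[ 0.482817   -0.25443202  0.12224143] [ 0.60095785 -0.02526823  0.12524143] 70.72534938849807
[[0, 0, 0.0, 0.0, -0.0, -0.0, 0], [0, 0, 0.0, 0.0, -0.0, -0.0, 0], [0, 0, 0.2, 0.5, -0.0, -0.0, 0], [0, 0, 0.4, 1.5, -0.5, -0.0, 0], [0, 0, 0.8, 3.0, -0.5, -0.0, 0]]
[[0, 0, 0.4, 2.0, -1.0, -0.0, 0], [0, 0, 1.0, 4.5, -1.5, -0.0, 0], [0, 0, 2.0, 8.0, -2.5, -0.0, 0], [0, 0, 2.8, 12.0, -3.5, -0.0, 0], [0, 0, 4.0, 17.0, -4.5, -0.0, 0]]
[[0, 0, 1.2, 5.5, -2.0, -0.5, 0], [0, 0, 2.8, 11.5, -4.0, -0.5, 0], [0, 0, 4.4, 18.5, -6.5, -0.5, 0], [0, 0, 6.4, 26.5, -9.0, -0.5, 0], [0, 0, 8.4, 35.0, -11.5, -0.5, 0]]
[[0, 0, 2.0, 9.0, -4.5, -0.0, 0], [0, 0, 4.4, 18.5, -9.0, -0.5, 0], [0, 0, 6.8, 28.5, -13.5, -0.5, 0], [0, 0, 9.2, 39.0, -18.5, -0.5, 0], [0, 0, 11.6, 50.0, -23.5, -0.5, 0]]
[[0, 0, 2.8, 10.0, -7.0, -0.5, 0], [0, 0, 5.2, 21.0, -14.0, -0.5, 0], [0, 0, 8.0, 31.5, -21.5, -0.5, 0], [0, 0, 10.4, 42.5, -28.5, -0.5, 0], [0, 0, 13.2, 53.5, -36.0, -1.0, 0]]
[[0, 0, 2.4, 9.0, -9.0, 0.0, 0], [0, 0, 4.8, 18.0, -18.0, -0.0, 0], [0, 0, 7.2, 27.0, -26.5, -0.0, 0], [0, 0, 9.6, 35.5, -35.0, -0.5, 0], [0, 0, 11.6, 43.5, -42.5, -0.5, 0]]
[[0, 0, 2.0, 6.0, -9.0, 0.0, 0], [0, 0, 4.0, 12.0, -17.0, -0.0, 0], [0, 0, 5.6, 17.5, -24.0, -0.0, 0], [0, 0, 7.2, 22.5, -30.5, -0.0, 0], [0, 0, 8.4, 26.5, -36.5, -0.5, 0]]
[[0, 0, 1.2, 3.5, -5.5, 0.0, 0], [0, 0, 2.2, 6.0, -10.0, 0.0, 0], [0, 0, 3.0, 8.0, -14.0, 0.0, 0], [0, 0, 3.6, 10.0, -17.0, 0.0, 0], [0, 0, 4.0, 11.0, -19.5, 0.0, 0]]
[[0, 0, 0.4, 1.0, -1.5, 0.0, 0], [0, 0, 0.8, 1.5, -2.5, 0.0, 0], [0, 0, 0.8, 2.0, -3.0, 0.0, 0], [0, 0, 0.8, 2.0, -3.5, 0.0, 0], [0, 0, 0.8, 2.0, -3.5, 0.0, 0]]
```

>>> {"op": "send_rows", "data": {
  "targets": [
    [0, 0, 0, 0, 0, 0, 0],
    [0, 0, 0.1, 0.2, 0, 0, 0],
    [0, 0, 0.2, 0.5, 0, 0, 0],
    [0, 0, 0.4, 1.5, -0.5, 0, 0],
    [0, 0, 0.8, 3, -0.5, 0, 0]
  ]
}}

```text
time_s: 8.05
eef_pos: [0.4529, -0.3382, 0.1223]
tool_rot: [[0.344, 0.939, -0.0], [0.939, -0.344, -0.0], [-0.0, -0.0, -1.0]]
ft_force: [0.3, -0.1, -2.0]
opening: 0.0331
gripper_force: 59.7
```

>>> {"op": "send_rows", "data": {
  "targets": [
    [0, 0, 0.4, 2, -1, 0, 0],
    [0, 0, 1, 4.5, -1.5, 0, 0],
    [0, 0, 2, 8, -2.5, 0, 0],
    [0, 0, 2.8, 12, -3.5, 0, 0],
    [0, 0, 4, 17, -4.5, 0, 0]
  ]
}}

```text
time_s: 8.55
eef_pos: [0.4546, -0.3204, 0.1224]
tool_rot: [[0.409, 0.912, -0.0], [0.912, -0.409, -0.0], [-0.0, 0.0, -1.0]]
ft_force: [0.0, -0.3, -2.2]
opening: 0.0326
gripper_force: 59.7
```

>>> {"op": "send_rows", "data": {
  "targets": [
    [0, 0, 1.3, 5.5, -2, -0.2, 0],
    [0, 0, 2.8, 11.5, -4, -0.3, 0],
    [0, 0, 4.5, 18.5, -6.5, -0.4, 0],
    [0, 0, 6.4, 26.5, -9, -0.5, 0],
    [0, 0, 8.4, 35, -11.5, -0.5, 0]
  ]
}}

```text
time_s: 9.05
eef_pos: [0.4584, -0.2835, 0.1229]
tool_rot: [[0.539, 0.842, -0.0], [0.842, -0.539, -0.0], [-0.0, 0.0, -1.0]]
ft_force: [0.4, 0.2, -3.0]
opening: 0.0332
gripper_force: 59.7
```

>>> {"op": "send_rows", "data": {
  "targets": [
    [0, 0, 2.1, 9, -4.5, -0.1, 0],
    [0, 0, 4.4, 18.5, -9, -0.2, 0],
    [0, 0, 6.8, 28.5, -13.5, -0.3, 0],
    [0, 0, 9.2, 39, -18.5, -0.4, 0],
    [0, 0, 11.6, 50, -23.5, -0.5, 0]
  ]
}}

```text
time_s: 9.55
eef_pos: [0.4654, -0.2286, 0.1234]
tool_rot: [[0.698, 0.717, -0.0], [0.717, -0.698, -0.0], [-0.0, 0.0, -1.0]]
ft_force: [0.3, -0.4, -3.4]
opening: 0.033
gripper_force: 59.7
```

>>> {"op": "send_rows", "data": {
  "targets": [
    [0, 0, 2.6, 10.5, -7, -0.2, 0],
    [0, 0, 5.2, 21, -14, -0.4, 0],
    [0, 0, 7.9, 31.5, -21.5, -0.6, 0],
    [0, 0, 10.6, 42.5, -28.5, -0.8, 0],
    [0, 0, 13.2, 53.5, -36, -1, 0]
  ]
}}

```text
time_s: 10.05
eef_pos: [0.4767, -0.165, 0.1243]
tool_rot: [[0.843, 0.538, -0.0], [0.538, -0.843, -0.0], [-0.0, -0.0, -1.0]]
ft_force: [1.1, 0.7, -1.9]
opening: 0.0331
gripper_force: 59.7
```

>>> {"op": "send_rows", "data": {
  "targets": [
    [0, 0, 2.4, 9, -9, -0.1, 0],
    [0, 0, 4.8, 18, -18, -0.2, 0],
    [0, 0, 7.2, 27, -26.5, -0.3, 0],
    [0, 0, 9.5, 35.5, -35, -0.4, 0],
    [0, 0, 11.6, 43.5, -42.5, -0.5, 0]
  ]
}}

```text
time_s: 10.55
eef_pos: [0.4903, -0.1057, 0.1248]
tool_rot: [[0.934, 0.358, -0.0], [0.358, -0.934, 0.0], [-0.0, -0.0, -1.0]]
ft_force: [-0.9, 0.8, -3.6]
opening: 0.0327
gripper_force: 59.7
```

>>> {"op": "send_rows", "data": {
  "targets": [
    [0, 0, 2, 6, -9, -0.1, 0],
    [0, 0, 3.9, 12, -17, -0.2, 0],
    [0, 0, 5.6, 17.5, -24, -0.3, 0],
    [0, 0, 7.1, 22.5, -30.5, -0.4, 0],
    [0, 0, 8.4, 26.5, -36.5, -0.5, 0]
  ]
}}

```text
time_s: 11.05
eef_pos: [0.5019, -0.0622, 0.1253]
tool_rot: [[0.976, 0.219, -0.0], [0.219, -0.976, 0.0], [-0.0, -0.0, -1.0]]
ft_force: [-0.7, 0.8, -2.4]
opening: 0.0327
gripper_force: 59.7
```

>>> {"op": "send_rows", "data": {
  "targets": [
    [0, 0, 1.2, 3.5, -5.5, 0, 0],
    [0, 0, 2.2, 6, -10, 0, 0],
    [0, 0, 3, 8, -14, 0, 0],
    [0, 0, 3.6, 10, -17, 0, 0],
    [0, 0, 4, 11, -19.5, 0, 0]
  ]
}}

```text
time_s: 11.55
eef_pos: [0.5084, -0.0413, 0.1253]
tool_rot: [[0.989, 0.151, -0.0], [0.151, -0.989, -0.0], [-0.0, 0.0, -1.0]]
ft_force: [-0.4, 0.2, -3.7]
opening: 0.0331
gripper_force: 59.7
```

>>> {"op": "send_rows", "data": {
  "targets": [
    [0, 0, 0.4, 1, -1.5, 0, 0],
    [0, 0, 0.7, 1.5, -2.5, 0, 0],
    [0, 0, 0.8, 2, -3, 0, 0],
    [0, 0, 0.8, 2, -3.5, 0, 0],
    [0, 0, 0.8, 2, -3.5, 0, 0]
  ]
}}

```text
time_s: 12.05
eef_pos: [0.5098, -0.0378, 0.1253]
tool_rot: [[0.99, 0.138, -0.0], [0.138, -0.99, -0.0], [-0.0, 0.0, -1.0]]
ft_force: [0.0, -0.4, -2.4]
opening: 0.0328
gripper_force: 59.7
```

```bash
python3 - <<'E'
from h import *
look('w4')
p,d=camera('top');c=calibration('top');np.savez('pics/top1.npz',p=p,d=d)
cv2.imwrite('pics/top1.png',cv2.resize(p[85:285,230:450],None,fx=2.7,fy=2.7,interpolation=cv2.INTER_CUBIC))
E
```

```text
12.05 [ 0.5098 -0.0378  0.1253] 0.03280762907473853 59.74276900291443 [ 0.  -0.4 -2.4] [0.   0.26 0.02]
tool x az 7.928115367784361
rim n 2882 tilt deg along x,y [ 0.57206323 -0.03631279] rim z world at centre 0.14975767574141657
ball px 311.40966043217725 61.74668603595424 5507 tool mm [ 94.7  -2.9 -18. ]
```

View pics/top1.png

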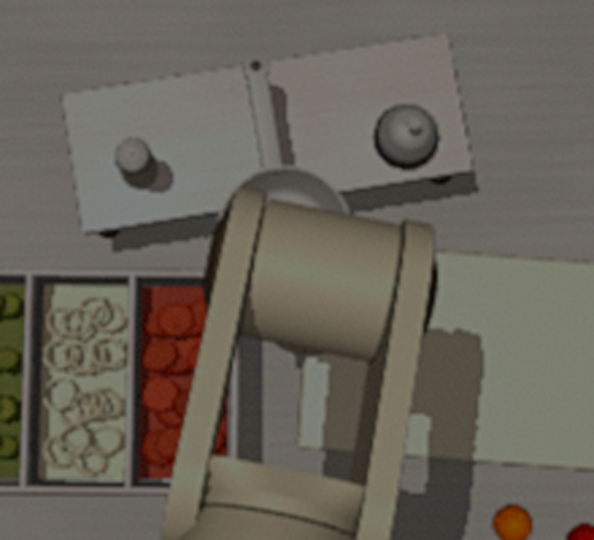

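View pics/w4.png

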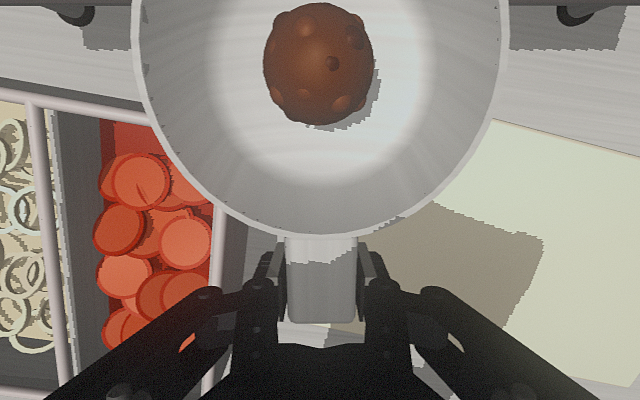

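Top view: the handle end is near (255,56) in the crop and its root near (277,168), pointing across the shelf between shaker (133,155) and bell (407,135). The wrist view shows the ball still in the middle (318,62). A last check of the handle against the shelf, after a short settling time.

>>> {"op": "send_rows", "data": {
  "targets": [
    [0, 0, 0, 0, 0, 0, 0],
    [0, 0, 0, 0, 0, 0, 0],
    [0, 0, 0, 0, 0, 0, 0],
    [0, 0, 0, 0, 0, 0, 0],
    [0, 0, 0, 0, 0, 0, 0]
  ]
}}

```text
time_s: 12.65
eef_pos: [0.5098, -0.0378, 0.1253]
tool_rot: [[0.99, 0.138, -0.0], [0.138, -0.99, -0.0], [-0.0, 0.0, -1.0]]
ft_force: [0.3, 0.3, -2.7]
opening: 0.0329
gripper_force: 59.7
```

>>> {"op": "send_rows", "data": {
  "targets": [
    [0, 0, 0, 0, 0, 0, 0],
    [0, 0, 0, 0, 0, 0, 0],
    [0, 0, 0, 0, 0, 0, 0],
    [0, 0, 0, 0, 0, 0, 0],
    [0, 0, 0, 0, 0, 0, 0]
  ]
}}

```text
time_s: 13.15
eef_pos: [0.5098, -0.0378, 0.1253]
tool_rot: [[0.99, 0.138, 0.0], [0.138, -0.99, -0.0], [-0.0, 0.0, -1.0]]
ft_force: [0.7, -0.0, -1.3]
opening: 0.0332
gripper_force: 59.8
```

```bash
python3 - <<'E'
from h import *
look('w5')
c=calibration('top');p,d=camera('top');W=cloud(c,d)
m=(abs(W[...,2]-.15)<.015)&(W[...,0]>.68)&(W[...,0]<.82)&(abs(W[...,1])<.06)
P=W[m];vx,vy,x0,y0=cv2.fitLine(P[:,:2].astype(np.float32),2,0,.01,.01).ravel()
print(m.sum(),'z',np.median(P[:,2]),'handle az',np.degrees(np.arctan(vy/vx)),'line y at x=.722:',y0+(.722-x0)*vy/vx,'max x',P[:,0].max())
s=(abs(W[...,2]-.08)<.012)&(W[...,0]>.6)&(abs(W[...,1])<.3)
s=cv2.morphologyEx(s.astype(np.uint8),cv2.MORPH_OPEN,np.ones((3,3)));v,u=np.nonzero(s)
print('shelf',cv2.minAreaRect(np.array([ray(c,q,.08)[:2] for q in zip(u,v)],np.float32)))
E
```

```text
13.15 [ 0.5098 -0.0378  0.1253] 0.03315132168406719 59.75104808807373 [ 0.7 -0.  -1.3] [-0.02  0.28  0.  ]
tool x az 7.924703843812328
rim n 2883 tilt deg along x,y [0.57378788 0.00754436] rim z world at centre 0.14977779079936387
ball px 312.1949076564461 61.42711135018828 5577 tool mm [ 94.8  -2.6 -18. ]
292 z 0.15113183318281542 handle az 8.428895 line y at x=.722: -0.0042480472 max x 0.7844524095141262
shelf ((0.7218784093856812, -0.008538156747817993), (0.16107618808746338, 0.4387757480144501), 7.897209167480469)
```

The handle is within 4 mm of the shelf middle and about 0.5° in direction. I trim half of that gently and hand in.

>>> {"op": "send_rows", "data": {
  "targets": [
    [0, 0, 0, 0, 0.3, 0, 0],
    [0, 0, 0, 0, 0.8, 0, 0],
    [0, 0, 0, 0, 1.4, 0, 0],
    [0, 0, 0, 0, 1.8, 0, 0],
    [0, 0, 0, 0, 2, 0, 0]
  ]
}}

```text
time_s: 13.75
eef_pos: [0.5101, -0.0398, 0.1253]
tool_rot: [[0.99, 0.138, -0.0], [0.138, -0.99, -0.0], [-0.0, 0.0, -1.0]]
ft_force: [-0.2, 0.1, -3.6]
opening: 0.0328
gripper_force: 59.7
```

>>> {"op": "send_rows", "data": {
  "targets": [
    [0, 0, 0, 0, 0, 0, 0],
    [0, 0, 0, 0, 0, 0, 0],
    [0, 0, 0, 0, 0, 0, 0],
    [0, 0, 0, 0, 0, 0, 0],
    [0, 0, 0, 0, 0, 0, 0]
  ]
}}

```text
time_s: 14.25
eef_pos: [0.5101, -0.0398, 0.1253]
tool_rot: [[0.99, 0.138, -0.0], [0.138, -0.99, -0.0], [-0.0, 0.0, -1.0]]
ft_force: [-0.6, -0.4, -2.7]
opening: 0.0329
gripper_force: 59.7
```

>>> {"op": "send_rows", "data": {
  "targets": [
    [0, 0, 0, 0, 0, 0, 0],
    [0, 0, 0, 0, 0, 0, 0],
    [0, 0, 0, 0, 0, 0, 0],
    [0, 0, 0, 0, 0, 0, 0],
    [0, 0, 0, 0, 0, 0, 0]
  ]
}}

```text
time_s: 14.75
eef_pos: [0.5101, -0.0398, 0.1253]
tool_rot: [[0.99, 0.138, -0.0], [0.138, -0.99, -0.0], [-0.0, 0.0, -1.0]]
ft_force: [0.5, -0.3, -2.4]
opening: 0.0328
gripper_force: 59.7
```

```bash
python3 - <<'E'
from h import *
look('w6')
print(close_job())
E
```

```text
14.75 [ 0.5101 -0.0398  0.1253] 0.03282680089659104 59.73761200904846 [ 0.5 -0.3 -2.4] [-0.06  0.25  0.  ]
tool x az 7.926427783455957
rim n 2823 tilt deg along x,y [0.61916663 0.01868721] rim z world at centre 0.14975035702960585
ball px 312.070946562101 61.700711289440086 5483 tool mm [ 94.7  -2.6 -18. ]
the job is handed in; nothing more can be done
None
```

I handed the job in at 14.75 s: the pan is held by its ear, still and level to about 0.6°, roughly 36 mm above the shelf, with the handle pointing to the waiter's side and its middle within a few millimetres of the shelf's middle, the meatball still in the middle of the pan, and the bell, shaker, bottle and roll not touched.

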